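# Candles in, lighter at the ready

## Task

Get the party table's candles ready to light: take the two long candles out of the wooden rack and stand them fully down in the two brass candlesticks (either candle in either one), then draw the stick lighter up out of its wooden block and slant it so that it points down at roughly 45 degrees. Finish while still holding the lighter in the air, its nozzle tip a couple of centimetres from the wick of the candle in the taller candlestick, touching neither candle. Leave the short candle stub in the rack and the other tableware where they are.

Things in the scene. Friction and masses are not known exactly. Their poses are not given: they have to be found in the camera images.
- candle_a: long white candle, round, 22 mm diameter, 140 mm long plus an 8 mm wick at the top; foot bevelled over its lowest 6 mm to 16 mm diameter. About 50 g. Origin: centre of its foot; z runs along the candle to the wick. Starts upright in a hole of the rack, 105 mm of it standing out. Identical to candle_b
- candle_b: the other long white candle, identical to candle_a (same sizes and origin)
- candle_a_wick (a point): tip of candle_a's wick, 148 mm above its foot on its axis
- candle_b_wick (a point): tip of candle_b's wick, 148 mm above its foot on its axis
- stub: short white candle stub, 22 mm diameter, 60 mm long, upright in the remaining hole of the rack; stays there. Origin: centre of its foot; z up
- rack: fixed light-wood block 70 x 190 x 45 mm (x, y, z) with three holes 23.5 mm wide and 35 mm deep, at y = -60, 0 and +60 mm in its own frame (x = 0); the two candles and the stub stand in them in any order, their feet 10 mm above the table. Origin: centre of its underside; z up
- tall_stick: the taller brass candlestick, fixed, round: foot 72 mm diameter, stem, socket 36 mm wide flaring to 42 mm at the rim; rim 84 mm above the table. Origin: centre of its underside; z up
- tall_stick_mouth (a point): centre of the rim of the taller candlestick's socket, 84 mm above the table. The bore is 24 mm wide, 30 mm deep and flares to 30 mm in its top 7 mm
- tall_stick_seat (a point): centre of the socket's floor in the taller candlestick, 54 mm above the table: the seated candle's foot stands here, its top then 194 mm and its wick tip 202 mm above the table
- low_stick: the lower brass candlestick, fixed, same foot and socket but its rim only 46 mm above the table. Origin: centre of its underside; z up
- low_stick_mouth (a point): centre of the rim of the lower candlestick's socket, 46 mm above the table; same bore as the tall one
- low_stick_seat (a point): centre of the socket's floor in the lower candlestick, 16 mm above the table; a seated candle's wick tip is then 164 mm above the table
- lighter_block: fixed light-wood block 64 x 64 x 90 mm with one vertical hole 14 mm wide and 85 mm deep in the middle of its top: the lighter's holder. Origin: centre of its underside; z up
- lighter: stick lighter, about 80 g, upright nozzle-down in the block: steel nozzle 10 mm wide, 80 mm long (all in the hole), then a grey handle 24 x 16 x 100 mm (x, y, z) resting on the block; trigger 5 mm proud on its +x side, 89 to 111 mm from the tip. Origin: the nozzle's tip, 10 mm above the table; z runs from tip to handle end, 180 mm away
- lighter_tip (a point): the nozzle's tip (same point as the lighter's origin)
- tumbler_1: mint tumbler, 76 mm wide, 100 mm high, a bystander; origin: centre of its underside
- tumbler_2: mint tumbler like tumbler_1, a bystander; origin: centre of its underside
- plate: teal plate, 170 mm wide, 16 mm high, a bystander; origin: centre of its underside
- tea_glass: small empty tea-light glass, 52 mm wide, 30 mm high, a bystander standing on the robot's side of the candlesticks; origin: centre of its underside
- napkin_ring: steel napkin ring standing on its end, 46 mm wide, 28 mm high, a bystander; origin: centre of its underside
- gift: small cardboard gift box 90 x 70 x 50 mm, a bystander; origin: centre of its underside
Things that resemble listed ones, but are neither listed nor needed, are in the scene too. Leave any green or purple look-alike of the candle_a alone.

How it is judged:
By the outcome, as a careful person would: the job done as asked, in the order asked, and still so for the second after the job is handed in, while the arm keeps its last pose, push and grip.
It also fails if it takes over 72 s, if anything falls off the work surface, if the arm or the gripper's body presses on something with over 40 N, if the wrist force passes 120 N, or if a joint passes its speed limit or range.

## Robot

A 6-joint arm with a two-finger parallel gripper is mounted at the origin on the work surface. World frame = base frame: x ahead of the robot, y to its left, z up, the work surface at z = 0. Lengths are in m, angles in degrees, forces in N, time in s.
With the tool pointing down it reaches from about 0.425 to 1.125 m from the base axis. Payload 14.9 kg.
Tool frame: the origin (TCP) lies midway between the tips of the shut fingers; the grasp point (between the pads) lies 19 mm behind it; z points along the fingers, y is the line along which they close (so a half turn about z gives the same grasp; the last joint's range is limited). The gripper opens to 91 mm and grips with 3 to 60 N. Pads are 32 mm wide; open, the fingers measure 118 mm over their backs; the gripper's body (76 mm by 178 mm) begins 60 mm behind the grasp point.
Start: joints at [-74.101, 21.709, 99.362, -0, 58.929, -1.908], TCP at [0.214, -0.666, 0.214] pointing down, gripper open.
Joint ranges: [-158.91, 158.91], [-42.39, 125.64], [0.06, 152.35], [-60.88, 240.88], [17.5, 164.5], [-176.32, 176.32]. Speed limits (degrees/s): [108.29, 108.29, 136.94, 180, 180, 180].

## Interface

Orientations are given as a 3x3 rotation matrix whose columns are the frame's x, y, z axes.
In Python, from cell import manip, viewer, trace, tip_of gives the robot as it stands.
- The arm moves only by the tool jog_arm, never from a script. Its argument "steps" is text: rows parted by semicolons, each of 6 numbers parted by spaces: the shift along the tool's x, y, z normalised to -1 to 1, where 1 is 0.04 m, then the turn, a rotation vector about the tool's x, y, z normalised to -1 to 1, where 1 is 5 degrees. A call has 1 to 20 rows; each row shifts and turns the commanded pose from where the row before left it, along the tool's axes as they then stand; what a row does not reach is not made up. A row lasts 1/8 s, in which the tool goes at most 62.5 mm and 10.7 degrees, less where a joint would pass 70% of its speed; a pose out of reach is approached as far as the arm can. A call with a number of a shift or a turn outside -1 to 1 is refused whole. A call with a gripper value outside its range is refused whole. "grip" is the closure, from -1 (fully open) to 1 (shut), set as the call begins (left out, the last holds). The fingers move at their own pace and stop on an object; "newtons" is the grip in N (left out, the last holds). Time passes only in rows, so rows that do not move let the fingers close. It gives the time, the measured TCP pose, the force, the opening and the grip force at its end, in the units of the state.
- manip.get_state(): the state, without advancing time (a new reading comes with each control period).
- viewer.camera(name): name is "scene" or "side" or "wrist"; returns a dict with "img" (384x512x3 uint8, red, green, blue), "range_z" (384x512 float32, m along the optical axis (not along the pixel's ray), 0 where there is no reading), "fx", "fy", "cx", "cy" (pixels), "eye" and "rotation" of the camera in the world; the wrist camera has in their place "mount" (4x4, takes a point from camera to tool coordinates, whose origin is the TCP and whose axes are the flange's). Camera axes: x right, y up, looking along -z (the intrinsics and any distortion apply to the point x, -y, -z); pixel columns grow to the right and rows downward; lengths in m; the calibration is good to about 2 mm. A picture is of the moment at which its call begins: read the wrist's pose just before it.
- manip.job_done(): hands the job in; it is judged then, once.
Trained networks look in a picture, given as the dict that the camera call returned (one of the last four; its "shot" number tells which), for a name from the list of things; names that differ only in an ending like _2 or _b are one class to them, and where a whole thing is asked for, a point or a joint stands for the part that bears it (a point fixed in the world has none). Each returns a list of dicts, best first, with "score" (0 to 1); they miss things now and then, are a little off and sometimes report something else, mostly with a low value. They report only what shows in the picture. A call takes as long as a camera call. They do not tell look-alikes from the thing itself.
- trace(picture, query): "region" (384x512 bool, what is visible of it) and "at" ([row, column] in pixels, amid what is visible of it).
- tip_of(picture, query): "at" ([row, column] in pixels: a listed point, or the origin of a listed thing).
The state is a dict: "time_s": time; "qpos": joint angles; "joint_velocities": joint speeds; "effort": joint torques, N m; "tool_pos": TCP position; "orientation": TCP orientation; "ft_force": force on the tool from outside, world axes, zero at the start; "torque": the same for the moment, N m; "width": finger opening in m; "finger_force": force on a finger pad.
Only numpy, scipy, OpenCV 4.12 (cv2) and the standard library are available. Lean on these libraries where they do the work, as an engineer would, in place of code of your own. Each camera call takes 0.05 s, during which the arm holds its last target. There are 200 camera calls.

## Working session

There is one attempt and no reset: what is moved stays moved. The work goes in short steps, Python scripts to look and compute and a tool call to move; the robot and the scene stay as the last step left them, time stands still between calls to the robot, and variables do not carry over. Pictures are saved under pics/ and viewed, at most 10 in all, crops included, and the job is handed in when it is done.

Besides the shell and the picture viewer there is one more tool, called after ">>>" in YAML: its name, and indented under it one key for each argument. jog_arm: Moves the arm, as the interface text tells. Scaled input: -1 to 1 covers 0.04 m each way for a shift and 5 degrees each way for a turn. Its arguments: {"type":"object","properties":{"steps":{"type":"string"},"grip":{"type":"number"},"newtons":{"type":"number"}},"required":["steps"]}

```bash
mkdir -p pics; ls; cat > h.py <<'E'
import numpy as np, cv2
from cell import manip, viewer, trace, tip_of
def pose():
    s=manip.get_state(); return s, np.array(s['tool_pos']), np.array(s['orientation'])
def cam(n):
    s,p,R=pose(); c=viewer.camera(n)
    if n=='wrist':
        M=np.array(c['mount']); T=np.eye(4); T[:3,:3]=R; T[:3,3]=p; T=T@M
        c['E'],c['C']=T[:3,3],T[:3,:3]
    else: c['E'],c['C']=np.array(c['eye']),np.array(c['rotation'])
    return c
def ray(c,v,u):
    return c['C']@np.array([(u-c['cx'])/c['fx'],-(v-c['cy'])/c['fy'],-1.])
def at_z(c,v,u,z):
    d=ray(c,v,u); return c['E']+d*(z-c['E'][2])/d[2]
def cloud(c,mask=None):
    v,u=np.nonzero((c['range_z']>0)&(True if mask is None else mask)); z=c['range_z'][v,u]
    P=np.stack([(u-c['cx'])/c['fx']*z,-(v-c['cy'])/c['fy']*z,-z],1)
    return P@c['C'].T+c['E'],v,u
def proj(c,P):
    q=c['C'].T@(np.array(P)-c['E']); return c['cy']-c['fy']*q[1]/-q[2], c['cx']+c['fx']*q[0]/-q[2]
E
cat > a.py <<'E'
from h import *
np.set_printoptions(precision=4,suppress=True)
ims=[]
for n in ['scene','side']:
    c=cam(n); print(n,c['E'],[k for k in c if k not in('img','range_z')]); ims.append(c['img'])
    for q in ['candle_a','stub','rack','tall_stick','low_stick','lighter_block','lighter','tea_glass']:
        for d in trace(c,q):
            if d['score']<.3: continue
            P,v,u=cloud(c,d['region'])
            if len(P): print(q,round(d['score'],2),np.round(d['at']),len(P),'med',np.median(P,0),'lo',np.percentile(P,2,axis=0),'hi',np.percentile(P,98,axis=0))
    cv2.imwrite(f'pics/{n}.png',cv2.resize(c['img'][:,:,::-1],(800,600)))
print(manip.get_state())
E
python3 a.py
```

```text
pics
scene [ 1.4494 -0.1363  0.9112] ['fx', 'fy', 'cx', 'cy', 'eye', 'rotation', 'shot', 'E', 'C']
candle_a 0.77 [181. 321.] 239 med [0.5936 0.3309 0.0785] lo [0.4894 0.324  0.0037] hi [0.5989 0.4003 0.1425]
candle_a 0.71 [165. 276.] 174 med [0.5077 0.2063 0.106 ] lo [0.4973 0.1984 0.0489] hi [0.512  0.2173 0.1539]
candle_a 0.64 [187. 303.] 168 med [0.5968 0.2592 0.0811] lo [0.5893 0.2521 0.0174] hi [0.6017 0.2684 0.1427]
candle_a 0.6 [164. 295.] 178 med [0.5109 0.2652 0.1067] lo [0.498  0.2578 0.0518] hi [0.5166 0.2782 0.1538]
candle_a 0.58 [152. 272.] 142 med [0.4231 0.2195 0.0967] lo [0.4117 0.2141 0.0222] hi [0.4284 0.233  0.1428]
stub 0.46 [163. 294.] 182 med [0.5109 0.2652 0.1062] lo [0.498  0.2578 0.0484] hi [0.5166 0.2782 0.1538]
stub 0.39 [167. 310.] 28 med [0.5156 0.3248 0.0675] lo [0.5057 0.3199 0.053 ] hi [0.5188 0.3311 0.074 ]
rack 0.79 [184. 287.] 915 med [0.5306 0.241  0.0449] lo [0.4688 0.1732 0.0054] hi [0.5431 0.3556 0.0511]
tall_stick 0.83 [241. 128.] 544 med [ 0.604  -0.2996  0.0132] lo [ 0.5678 -0.3306  0.0043] hi [ 0.6285 -0.2695  0.0871]
tall_stick 0.7 [220. 31
[... 2049 characters left out ...]
214 0.1515]
tea_glass 0.79 [211. 323.] 191 med [ 0.432  -0.0203  0.0171] lo [ 0.4122 -0.0321  0.0019] hi [0.452  0.0167 0.0302]
{'time_s': 0.9, 'qpos': array([-74.0999,  21.7086,  99.361 ,  -0.0008,  58.9282,  -1.9087]), 'joint_velocities': array([-0.083 ,  0.0392, -0.133 ,  0.003 , -0.0367, -0.0766]), 'effort': array([ -0.0018, -76.3682, -43.475 ,   0.0652,   0.0391,   0.0001]), 'tool_pos': array([ 0.2141, -0.6665,  0.214 ]), 'orientation': array([[ 0.9521,  0.3058, -0.    ],
       [ 0.3058, -0.9521, -0.    ],
       [-0.    ,  0.    , -1.    ]]), 'ft_force': array([ 0.4461, -0.7507,  0.7104]), 'torque': array([ 0.0041, -0.017 , -0.0086]), 'finger_force': 0.0, 'width': 0.09119365277976577}
```

View pics/scene.png

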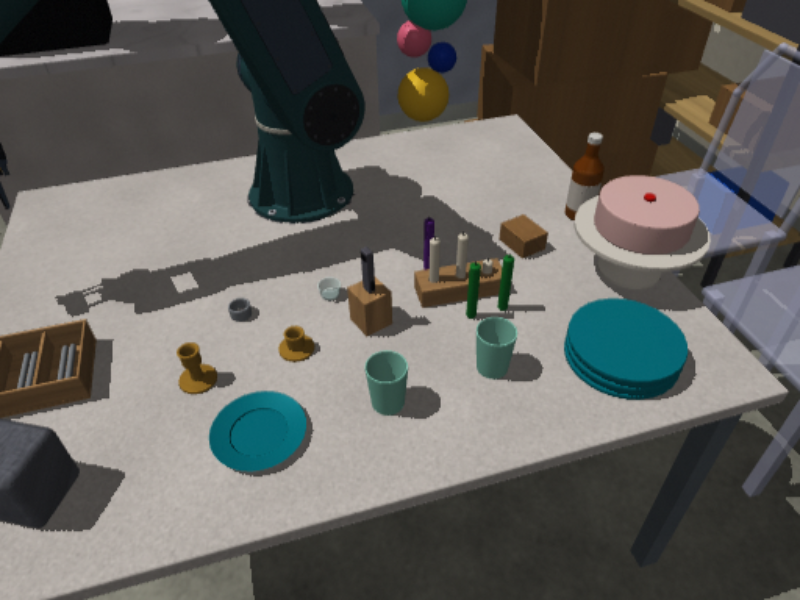

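View pics/side.png

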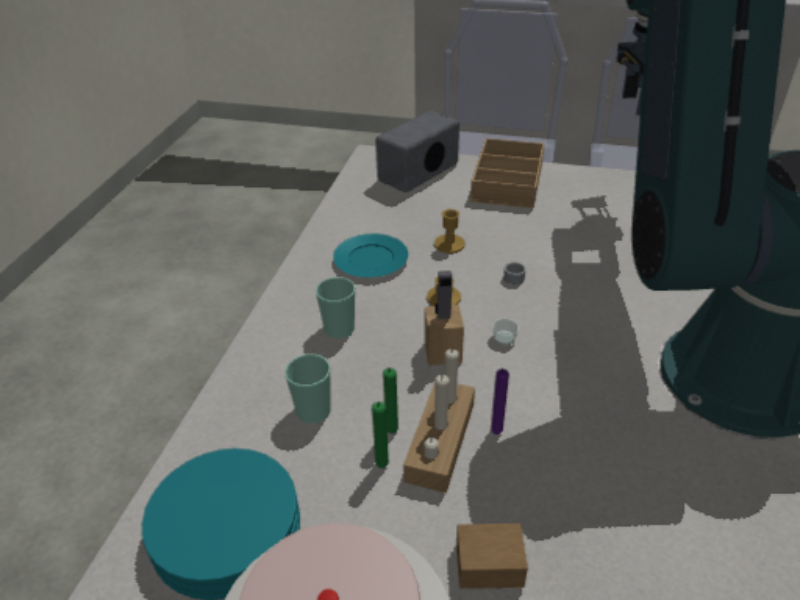

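The scene picture (800x600) shows the white candles upright in the rack at about (435,240) and (462,240), with the stub at (488,266). The look-alikes are one purple candle at (430,225) and green ones at (473,270) and (507,258). The tall stick is at (190,350), the low one at (294,335), and the lighter in its block at (368,270). The side picture agrees with this: the two whites stand in the rack at (452,355) and (441,380). Next I'll move towards the sticks for wrist views.

>>> jog_arm:
  steps: "0.88 -0.7 -0.25 0 0 0;0.88 -0.7 -0.25 0 0 0;0.88 -0.7 -0.25 0 0 0;0.88 -0.7 -0.25 0 0 0;0.88 -0.7 -0.25 0 0 0;0.88 -0.7 -0.25 0 0 0;0.88 -0.7 -0.25 0 0 0;0.88 -0.7 -0.25 0 0 0;0.88 -0.7 -0.25 0 0 0;0.88 -0.7 -0.25 0 0 0;0.88 -0.7 -0.25 0 0 0;0.88 -0.7 -0.25 0 0 0;0 0 0 0 0 0.89;0 0 0 0 0 0.89;0 0 0 0 0 0.89;0 0 0 0 0 0.89;0 0 0 0 0 0"
  grip: -1

```text
time_s: 3.02
tool_pos: [0.5135, -0.2174, 0.334]
orientation: [[1.0, 0.001, 0.0], [0.001, -1.0, -0.0], [0.0, 0.0, -1.0]]
ft_force: [-0.2, 0.1, 0.7]
width: 0.0913
finger_force: 0.0
```

```bash
cat > w.py <<'E'
from h import *
import sys
np.set_printoptions(precision=4,suppress=True)
s,p,R=pose(); print(s['time_s'],s['qpos'],p,R.ravel())
c=cam('wrist'); print('cam',c['E'],c['C'].ravel(),c['fx'])
for q in sys.argv[2:]:
    for d in trace(c,q):
        if d['score']<.3: continue
        P,v,u=cloud(c,d['region'])
        if len(P): print(q,round(d['score'],2),np.round(d['at']),len(P),'lo',np.percentile(P,2,axis=0),'hi',np.percentile(P,98,axis=0))
    for d in tip_of(c,q)[:3]: print('  tip',q,round(d['score'],2),np.round(d['at'],1))
np.savez('last_'+sys.argv[1]+'.npz',**{k:c[k] for k in ('img','range_z','fx','fy','cx','cy','E','C')})
cv2.imwrite(f'pics/{sys.argv[1]}.png',c['img'][:,:,::-1])
E
python3 w.py w1 tall_stick low_stick tall_stick_mouth low_stick_mouth
```

```text
3.025 [-25.3401   1.3852 110.7586  -0.0018  67.8525  64.6237] [ 0.5135 -0.2174  0.334 ] [ 1.      0.0006  0.      0.0006 -1.     -0.0001  0.      0.0001 -1.    ]
cam [ 0.5928 -0.2178  0.5056] [ 0.0012  0.9606  0.2781 -1.      0.0014 -0.0004 -0.0007 -0.2781  0.9606] 317.91215363196665
tall_stick 0.89 [ 97. 312.] 1845 lo [ 0.5641 -0.3225  0.0059] hi [ 0.6261 -0.2711  0.0856]
  tip tall_stick 0.86 [ 95.3 310.9]
low_stick 0.73 [110. 187.] 1773 lo [ 0.5384 -0.1408  0.0056] hi [ 0.6019 -0.0761  0.0477]
  tip low_stick 0.81 [109.  185.3]
tall_stick_mouth 0.83 [ 94. 311.] 1906 lo [ 0.5626 -0.3217  0.0018] hi [ 0.6275 -0.2699  0.0855]
tall_stick_mouth 0.31 [142.  26.] 1220 lo [0.5283 0.0437 0.0953] hi [0.5543 0.0569 0.1813]
  tip tall_stick_mouth 0.83 [ 93.1 324.8]
low_stick_mouth 0.76 [108. 184.] 1806 lo [ 0.5381 -0.1409  0.002 ] hi [ 0.6019 -0.0762  0.0477]
  tip low_stick_mouth 0.68 [111.9 180.9]
  tip low_stick_mouth 0.5 [129.7  80.8]
```

```bash
cat > fit.py <<'E'
from h import *
np.set_printoptions(precision=4,suppress=True)
import sys
c=dict(np.load('last_'+sys.argv[1]+'.npz'))
P,v,u=cloud(c)
print('table z',np.median(P[P[:,2]<0.02][:,2]))
def circ(Q): 
    (x,y),r=cv2.minEnclosingCircle((Q[:,:2]*1000).astype(np.float32)); return np.array([x,y,r])
for n,xy,z in [('tall',(.594,-.296),.084),('low',(.57,-.108),.046)]:
    near=np.linalg.norm(P[:,:2]-xy,axis=1)<.06
    rim=P[near&(abs(P[:,2]-z)<.005)]; 
    print(n,'rim',len(rim),circ(rim),rim[:,2].mean(),'rim mid',(rim.max(0)+rim.min(0))/2)
    b=P[near&(P[:,2]>.004)&(P[:,2]<z+.01)]
    print('  all y-extents',b.min(0),b.max(0))
E
python3 fit.py w1
```

```text
table z 0.0010803059987161134
tall rim 515 [ 594.9354 -303.208    20.2797] 0.08370615938063083 rim mid [ 0.595  -0.3028  0.0834]
  all y-extents [ 0.5595 -0.3311  0.0042] [ 0.6304 -0.2678  0.0878]
low rim 407 [ 570.5566 -108.1304   20.1064] 0.045932593432682786 rim mid [ 0.5707 -0.1085  0.0451]
  all y-extents [ 0.5348 -0.1439  0.004 ] [ 0.6063 -0.0728  0.0492]
```

View pics/w1.png

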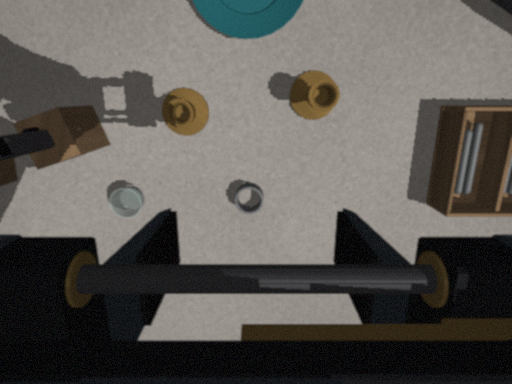

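The wrist picture shows the low stick's mouth at about (181,110) px and the tall stick's at (323,94). That puts the rim centres at tall (0.595,-0.303) and low (0.571,-0.108). The foot circles give the same centres and the rim heights match the sheet. Now on to the rack.

>>> jog_arm:
  steps: "-0.16 -0.95 0 0 0 0;-0.16 -0.95 0 0 0 0;-0.16 -0.95 0 0 0 0;-0.16 -0.95 0 0 0 0;-0.16 -0.95 0 0 0 0;-0.16 -0.95 0 0 0 0;-0.16 -0.95 0 0 0 0;-0.16 -0.95 0 0 0 0;-0.16 -0.95 0 0 0 0;-0.16 -0.95 0 0 0 0;-0.16 -0.95 0 0 0 0;-0.16 -0.95 0 0 0 0;0 0 0 0 0 0"

```text
time_s: 5.1
tool_pos: [0.4362, 0.2403, 0.3339]
orientation: [[1.0, 0.003, -0.0], [0.003, -1.0, 0.0], [-0.0, -0.0, -1.0]]
ft_force: [-0.2, 0.2, -0.4]
width: 0.0913
finger_force: 0.0
```

```bash
python3 w.py w2 candle_a candle_a_wick stub rack lighter; cat > fit2.py <<'E'
from h import *
np.set_printoptions(precision=4,suppress=True)
c=dict(np.load('last_w2.npz')); P,v,u=cloud(c)
img=c['img'][v,u].astype(int)
for n,xy,z in [('c1',(.503,.21),.150),('c2',(.507,.27),.150),('stub',(.511,.33),.070),('g1',(.59,.265),.14),('g2',(.59,.34),.14),('pu',(.42,.225),.14)]:
    m=(np.linalg.norm(P[:,:2]-xy,axis=1)<.03)&(abs(P[:,2]-z)<.004); Q=P[m]
    if len(Q)>5:
        (x,y),r=cv2.minEnclosingCircle((Q[:,:2]*1000).astype(np.float32)); print(n,len(Q),x,y,r,Q.mean(0),img[m].mean(0))
m=(abs(P[:,2]-.045)<.003)&(abs(P[:,0]-.507)<.07)&(abs(P[:,1]-.27)<.13)
print('rack',cv2.minAreaRect((P[m][:,:2]*1000).astype(np.float32)))
m=(abs(P[:,2]-.09)<.003)&(np.linalg.norm(P[:,:2]-(.545,.06),axis=1)<.06)
print('block',cv2.minAreaRect((P[m][:,:2]*1000).astype(np.float32)),m.sum())
m=(abs(P[:,2]-.19)<.004)&(np.linalg.norm(P[:,:2]-(.545,.06),axis=1)<.06)
print('lighter top',cv2.minAreaRect((P[m][:,:2]*1000).astype(np.float32)),m.sum(),P[m].mean(0))
E
python3 fit2.py
python3 -c "
import cv2;i=cv2.imread('pics/w2.png')[:230];cv2.imwrite('pics/w2c.png',cv2.resize(i,(800,359),interpolation=cv2.INTER_CUBIC))"
```

```text
5.1 [ 26.1641  -4.913  116.8716   0.0098  68.0443 115.9902] [0.4362 0.2403 0.3339] [ 1.      0.003  -0.0001  0.003  -1.      0.0001 -0.0001 -0.0001 -1.    ]
cam [0.5155 0.24   0.5055] [ 0.0036  0.9605  0.2782 -1.      0.0037  0.0001 -0.0009 -0.2782  0.9605] 317.91215363196665
candle_a 0.91 [ 31. 238.] 629 lo [0.5767 0.2502 0.0152] hi [0.5963 0.2693 0.1422]
candle_a 0.9 [104. 233.] 350 lo [0.4938 0.256  0.0454] hi [0.5126 0.2755 0.1526]
candle_a 0.9 [178. 267.] 530 lo [0.4071 0.2137 0.0131] hi [0.4258 0.2333 0.1423]
candle_a 0.84 [ 34. 178.] 875 lo [0.5745 0.3222 0.0012] hi [0.6038 0.3516 0.1419]
candle_a 0.62 [109. 282.] 408 lo [0.4891 0.1969 0.0375] hi [0.5091 0.2177 0.1523]
  tip candle_a 0.87 [101.6 238.8]
  tip candle_a 0.87 [ 45.1 242.4]
  tip candle_a 0.82 [108.2 277.6]
candle_a_wick 0.95 [109. 234.] 359 lo [0.4937 0.256  0.0504] hi [0.5126 0.2758 0.1526]
candle_a_wick 0.94 [ 31. 241.] 652 lo [0.5767 0.2501 0.0101] hi [0.5975 0.2699 0.1422]
candle_a_wick 0.79 [ 35. 181.] 789 lo [0.5745 0.3222 0.0173] hi [0.5932 0.3399 0.142 ]
candle_a_wick 0.55 [178. 269.] 534 lo [0.405  0.2128
[... 921 characters left out ...]
9  140.7943]
g1 363 587.4495849609375 260.4065246582031 10.969388961791992 [0.587  0.2603 0.1398] [ 52.6419 102.584   60.8072]
g2 364 585.203369140625 333.0042419433594 11.004792213439941 [0.5848 0.3323 0.1399] [48.5357 99.4451 57.3297]
pu 250 414.97021484375 223.39027404785156 11.116931915283203 [0.416  0.2232 0.1401] [ 84.864  51.364 103.868]
rack ((522.165283203125, 265.47991943359375), (189.820556640625, 109.63323211669922), 86.39894104003906)
block ((539.896484375, 54.98719024658203), (64.09772491455078, 65.14289093017578), 18.827539443969727) 2107
lighter top ((540.0601806640625, 55.44881057739258), (23.699642181396484, 16.52635955810547), 20.025253295898438) 483 [0.54   0.0564 0.19  ]
```

View pics/w2c.png

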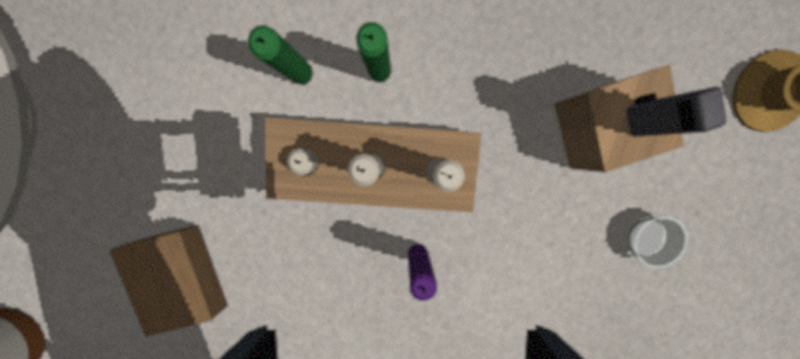

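The enlarged crop (800 wide) shows the candidates. The two white candles stand in rack holes at (365,168) and (449,175), with the stub at (301,160). The greens at (265,42) and (372,40) and the purple at (422,285) stand outside the rack and are not wanted. So the targets are the whites, with top centres at (0.499,0.207) and (0.5026,0.267), tops at 0.150 m as expected. The lighter is at (0.540,0.0555), yaw about 20°.

>>> jog_arm:
  steps: "0.785 0.42 0 0 0 0;0.785 0.42 0 0 0 0;0 0 0.75 0 0 0;0 0 0.75 0 0 0;0 0 0 0 0 0"
  grip: 0
  newtons: 15

```text
time_s: 6.28
tool_pos: [0.4984, 0.2044, 0.2722]
orientation: [[1.0, -0.0, -0.004], [-0.0, -1.0, -0.001], [-0.004, 0.001, -1.0]]
ft_force: [0.3, 0.4, 0.8]
width: 0.0461
finger_force: 0.0
```

>>> jog_arm:
  steps: "0.01 -0.06 0.8 0 0 0;0 0 0.8 0 0 0;0 0 0.8 0 0 0;0 0 1 0 0 0;0 0 1 0 0 0;0 0 0 0 0 0;0 0 0 0 0 0"

```text
time_s: 7.15
tool_pos: [0.501, 0.2079, 0.0999]
orientation: [[1.0, 0.0, 0.002], [0.0, -1.0, 0.001], [0.002, -0.001, -1.0]]
ft_force: [0.7, 0.1, 0.7]
width: 0.0456
finger_force: 0.0
```

>>> jog_arm:
  steps: "-0.05 0 0 0 0 0;0 0 0 0 0 0;0 0 0 0 0 0;0 0 0 0 0 0"
  grip: 1
  newtons: 15

```text
time_s: 7.65
tool_pos: [0.4984, 0.2075, 0.0987]
orientation: [[1.0, 0.0, 0.001], [0.0, -1.0, 0.0], [0.001, -0.0, -1.0]]
ft_force: [-0.0, -1.5, 7.6]
width: 0.0217
finger_force: 15.0
```

>>> jog_arm:
  steps: "0 0 -0.4 0 0 0;0 0 -0.8 0 0 0;0 0 -1 0 0 0;0 0 -1 0 0 0;0 0 -1 0 0 0;0 0 -1 0 0 0;0 0 -0.3 0 0 0"

```text
time_s: 8.52
tool_pos: [0.4985, 0.2077, 0.3213]
orientation: [[1.0, 0.0, 0.004], [0.0, -1.0, 0.001], [0.004, -0.001, -1.0]]
ft_force: [0.2, 0.5, -0.7]
width: 0.0218
finger_force: 15.0
```

>>> jog_arm:
  steps: "0.185 0.98 0 0 0 0;0.185 0.98 0 0 0 0;0.185 0.98 0 0 0 0;0.185 0.98 0 0 0 0;0.185 0.98 0 0 0 0;0.185 0.98 0 0 0 0;0.185 0.98 0 0 0 0;0.185 0.98 0 0 0 0;0.185 0.98 0 0 0 0;0.185 0.98 0 0 0 0;0.185 0.98 0 0 0 0;0.185 0.98 0 0 0 0;0.185 0.98 0 0 0 0;0 0 0 0 0 0;0 0 0 0 0 0;0 0 0 0 0 0"

```text
time_s: 10.52
tool_pos: [0.5939, -0.3012, 0.3178]
orientation: [[1.0, 0.001, -0.0], [0.001, -1.0, 0.0], [-0.0, -0.0, -1.0]]
ft_force: [0.2, 0.5, -1.3]
width: 0.0216
finger_force: 15.0
```

```bash
cat > hold.py <<'E'
from h import *
import sys
np.set_printoptions(precision=4,suppress=True)
s,p,R=pose(); print(s['time_s'],p,R.ravel(),s['width'],s['ft_force'])
for n in ['side','scene']:
    c=cam(n); P,v,u=cloud(c); z=p[2]-0.0887; I=c['img'][v,u].astype(int)
    m=(np.linalg.norm(P[:,:2]-p[:2],axis=1)<.04)&(P[:,2]>z-.03)&(P[:,2]<p[2]-.006)
    Q=P[m]; w=I[m]; k=w.min(1)>70; Q=Q[k]
    print(n,len(Q)); d=c['E'][:2]-p[:2]; d/=np.linalg.norm(d)
    if len(Q):
        print(' low z',Q[:,2].min(), 'expected foot',z)
        for lo,hi in [(.0,.02),(.02,.04),(.04,.06),(.06,.08)]:
            q=Q[(Q[:,2]>z+lo)&(Q[:,2]<z+hi)]
            if len(q)>5: print('  ',lo,len(q),'axis off',((q.min(0)+q.max(0))/2)[:2]-p[:2], 'lateral',(lambda t:(t.min()+t.max())/2)((q[:,:2]-p[:2])@[-d[1],d[0]]),'front+11mm',np.percentile((q[:,:2]-p[:2])@d,95)-.011,'d',d)
    cv2.imwrite(f'pics/{sys.argv[1]}_{n}.png',c['img'][:,:,::-1])
E
python3 hold.py h1
```

```text
10.525 [ 0.5939 -0.3012  0.3178] [ 1.      0.0009 -0.0004  0.0009 -1.      0.0003 -0.0004 -0.0003 -1.    ] 0.02161528991947931 [ 0.177   0.5405 -1.3428]
side 105
 low z 0.23119751013479417 expected foot 0.22908750586733645
   0.0 19 axis off [-0.0017  0.0089] lateral 0.00017331422200009012 front+11mm 0.0019792353494433 d [-0.1692  0.9856]
   0.02 22 axis off [-0.0015  0.0111] lateral -0.00023399694532489712 front+11mm 0.003879451235895299 d [-0.1692  0.9856]
   0.04 27 axis off [-0.0021  0.0096] lateral 0.0007657742361740468 front+11mm 0.004108533533526927 d [-0.1692  0.9856]
   0.06 35 axis off [0.     0.0109] lateral -0.0012993970479511082 front+11mm 0.004441744295087374 d [-0.1692  0.9856]
scene 155
 low z 0.23071022344397218 expected foot 0.22908750586733645
   0.0 29 axis off [0.0067 0.0025] lateral 0.0014663891589092298 front+11mm 0.0017641583359277856 d [0.9819 0.1893]
   0.02 37 axis off [0.0072 0.0022] lateral 0.0017699531749535554 front+11mm 0.0018037886967189332 d [0.9819 0.1893]
   0.04 42 axis off [0.0077 0.0017] lateral 0.0013426982434076662 front+11mm 0.002470831822477022 d [0.9819 0.1893]
   0.06 43 axis off [0.0074 0.0023] lateral 0.001363534837080729 front+11mm 0.0008965178533112649 d [0.9819 0.1893]
```

>>> jog_arm:
  steps: "0.03 0.045 0.8 0 0 0;0 0 0.8 0 0 0;0 0 0.8 0 0 0;0 0 0.8 0 0 0;0 0 0 0 0 0;0 0 0 0 0 0"

```text
time_s: 11.38
tool_pos: [0.5959, -0.304, 0.1914]
orientation: [[1.0, 0.0, 0.001], [0.0, -1.0, -0.001], [0.001, 0.001, -1.0]]
ft_force: [-1.7, -0.0, 0.4]
width: 0.0218
finger_force: 15.0
```

Now lower slowly into the bore: the foot is at 0.103 and the floor at 0.054.

>>> jog_arm:
  steps: "-0.02 -0.02 0.3 0 0 0;0 0 0.25 0 0 0;0 0 0.2 0 0 0;0 0 0.15 0 0 0;0 0 0.1 0 0 0;0 0 0 0 0 0"

```text
time_s: 12.12
tool_pos: [0.5944, -0.3032, 0.1497]
orientation: [[1.0, 0.0, -0.0], [0.0, -1.0, 0.0], [-0.0, -0.0, -1.0]]
ft_force: [-0.3, -0.2, -0.5]
width: 0.0215
finger_force: 15.0
```

>>> jog_arm:
  steps: "0 0 0.1 0 0 0;0 0 0.06 0 0 0;0 0 0.04 0 0 0;0 0 0 0 0 0;0 0 0 0 0 0"

```text
time_s: 12.75
tool_pos: [0.5949, -0.3034, 0.1427]
orientation: [[1.0, 0.0, 0.001], [0.0, -1.0, -0.0], [0.001, 0.0, -1.0]]
ft_force: [-1.8, 0.6, 5.9]
width: 0.0217
finger_force: 15.0
```

>>> jog_arm:
  steps: "0 0 0 0 0 0;0 0 0 0 0 0;0 0 -0.3 0 0 0;0 0 -0.7 0 0 0;0 0 -1 0 0 0;0 0 -1 0 0 0;0 0 -1 0 0 0"
  grip: 0

```text
time_s: 13.62
tool_pos: [0.5944, -0.3032, 0.3042]
orientation: [[1.0, 0.0, 0.001], [0.0, -1.0, -0.0], [0.001, 0.0, -1.0]]
ft_force: [-0.8, 0.5, -0.2]
width: 0.0455
finger_force: 0.0
```

>>> jog_arm:
  steps: "-0.154 -0.95 0 0 0 0;-0.154 -0.95 0 0 0 0;-0.154 -0.95 0 0 0 0;-0.154 -0.95 0 0 0 0;-0.154 -0.95 0 0 0 0;-0.154 -0.95 0 0 0 0;-0.154 -0.95 0 0 0 0;-0.154 -0.95 0 0 0 0;-0.154 -0.95 0 0 0 0;-0.154 -0.95 0 0 0 0;-0.154 -0.95 0 0 0 0;-0.154 -0.95 0 0 0 0;-0.154 -0.95 0 0 0 0;-0.154 -0.95 0 0 0 0;-0.154 -0.95 0 0 0 0;0 0 0.5 0 0 0;0 0 0 0 0 0;0 0 0 0 0 0"

```text
time_s: 15.88
tool_pos: [0.5022, 0.266, 0.2822]
orientation: [[1.0, -0.001, -0.0], [-0.001, -1.0, -0.0], [-0.0, 0.0, -1.0]]
ft_force: [-0.3, -0.1, -0.1]
width: 0.0457
finger_force: 0.0
```

```bash
cat > seat.py <<'E'
from h import *
np.set_printoptions(precision=4,suppress=True)
for n in ['scene','side']:
    c=cam(n); P,v,u=cloud(c); I=c['img'][v,u].astype(int)
    for nm,xy,zt in [('tall',(.595,-.3033),.194),('low',(.5706,-.1084),.156),('c1',(.499,.207),.15),('c2',(.5026,.2667),.15),('stub',(.506,.3265),.07)]:
        m=(np.linalg.norm(P[:,:2]-xy,axis=1)<.022)&(P[:,2]>zt-.08)&(P[:,2]<zt+.02)&(I.min(1)>60)&(I.max(1)-I.min(1)<45)
        Q=P[m]
        if len(Q): 
            t=Q[(Q[:,2]>np.percentile(Q[:,2],98)-.006)]
            print(n,nm,len(Q),'top z',np.percentile(Q[:,2],[90,96,99.5]),'top xy',t.mean(0)[:2],'mid', np.median(Q,0))
E
python3 seat.py
```

```text
scene tall 209 top z [0.195  0.1971 0.2027] top xy [ 0.5979 -0.301 ] mid [ 0.6033 -0.2999  0.1636]
scene c2 152 top z [0.1509 0.1526 0.1559] top xy [0.5061 0.267 ] mid [0.5108 0.2653 0.1164]
scene stub 51 top z [0.0732 0.0752 0.0795] top xy [0.5104 0.3265] mid [0.5136 0.3257 0.0656]
side c2 237 top z [0.1487 0.1504 0.155 ] top xy [0.5027 0.2706] mid [0.5018 0.2761 0.1192]
side stub 117 top z [0.0698 0.071  0.0756] top xy [0.5059 0.3299] mid [0.5037 0.3342 0.0608]
```

>>> jog_arm:
  steps: "0.01 -0.02 0.8 0 0 0;0 0 0.8 0 0 0;0 0 1 0 0 0;0 0 1 0 0 0;0 0 1 0 0 0;0 0 0 0 0 0;0 0 0 0 0 0;0 0 0 0 0 0"

```text
time_s: 16.98
tool_pos: [0.5035, 0.268, 0.0998]
orientation: [[1.0, 0.0, 0.003], [0.0, -1.0, 0.001], [0.003, -0.001, -1.0]]
ft_force: [0.9, 0.3, 0.3]
width: 0.0454
finger_force: 0.0
```

>>> jog_arm:
  steps: "0 0 0 0 0 0;0 0 0 0 0 0;0 0 0 0 0 0;0 0 0 0 0 0"
  grip: 1
  newtons: 15

```text
time_s: 17.48
tool_pos: [0.5026, 0.2677, 0.0982]
orientation: [[1.0, 0.0, 0.0], [0.0, -1.0, 0.0], [0.0, -0.0, -1.0]]
ft_force: [-0.8, -0.9, 4.4]
width: 0.0217
finger_force: 15.0
```

>>> jog_arm:
  steps: "0 0 -0.4 0 0 0;0 0 -0.8 0 0 0;0 0 -1 0 0 0;0 0 -1 0 0 0;0 0 -1 0 0 0;0 0 -1 0 0 0;0 0 -0.3 0 0 0;0 0 0 0 0 0"

```text
time_s: 18.48
tool_pos: [0.5024, 0.2676, 0.3184]
orientation: [[1.0, 0.0, 0.001], [0.0, -1.0, 0.0], [0.001, -0.0, -1.0]]
ft_force: [-0.2, -0.3, -0.7]
width: 0.0224
finger_force: 15.0
```

>>> jog_arm:
  steps: "0.17 0.94 0 0 0 0;0.17 0.94 0 0 0 0;0.17 0.94 0 0 0 0;0.17 0.94 0 0 0 0;0.17 0.94 0 0 0 0;0.17 0.94 0 0 0 0;0.17 0.94 0 0 0 0;0.17 0.94 0 0 0 0;0.17 0.94 0 0 0 0;0.17 0.94 0 0 0 0;0 0 0.8 0 0 0;0 0 0.8 0 0 0;0 0 0 0 0 0;0 0 0 0 0 0;0 0 0 0 0 0"

```text
time_s: 20.35
tool_pos: [0.571, -0.1084, 0.2551]
orientation: [[1.0, 0.0, 0.002], [0.0, -1.0, -0.0], [0.002, 0.0, -1.0]]
ft_force: [-1.5, 0.7, 0.0]
width: 0.0218
finger_force: 15.0
```

```bash
python3 hold.py h2
```

```text
20.35 [ 0.571  -0.1084  0.2551] [ 1.      0.0004  0.0015  0.0004 -1.     -0.0004  0.0015  0.0004 -1.    ] 0.021775430130112638 [-1.4868  0.6763  0.0481]
side 155
 low z 0.16838902966447755 expected foot 0.1664091996182962
   0.0 33 axis off [0.001  0.0097] lateral -0.002074727611437246 front+11mm 0.002726905820712524 d [-0.178  0.984]
   0.02 38 axis off [0.0008 0.008 ] lateral -0.0010933343271663024 front+11mm 0.002866855138914246 d [-0.178  0.984]
   0.04 42 axis off [0.001  0.0086] lateral -0.001312550603196884 front+11mm 0.0024012463667906873 d [-0.178  0.984]
   0.06 39 axis off [-0.0008  0.01  ] lateral -0.000276611427793394 front+11mm 0.0024465372678390707 d [-0.178  0.984]
scene 130
 low z 0.17147753953221112 expected foot 0.1664091996182962
   0.0 24 axis off [0.0079 0.0016] lateral 0.0017362484760774692 front+11mm 0.0005921630300405947 d [ 0.9995 -0.0317]
   0.02 29 axis off [0.0069 0.0015] lateral 0.0015260406987699466 front+11mm 0.0025303986405739547 d [ 0.9995 -0.0317]
   0.04 37 axis off [0.0061 0.0018] lateral 0.0018547365198945944 front+11mm 0.001565307754295765 d [ 0.9995 -0.0317]
   0.06 37 axis off [0.0057 0.0017] lateral 0.0016549746459025771 front+11mm 0.0014608589020948005 d [ 0.9995 -0.0317]
```

>>> jog_arm:
  steps: "0 0 0.7 0 0 0;0 0 0.7 0 0 0;0 0 0.7 0 0 0;0 0 0.5 0 0 0;0 0 0.2 0 0 0;0 0 0 0 0 0;0 0 0.2 0 0 0;0 0 0.2 0 0 0;0 0 0.2 0 0 0;0 0 0 0 0 0;0 0 0 0 0 0"

```text
time_s: 21.82
tool_pos: [0.5705, -0.1084, 0.118]
orientation: [[1.0, 0.0, -0.0], [0.0, -1.0, 0.0], [-0.0, -0.0, -1.0]]
ft_force: [0.3, 0.9, -0.7]
width: 0.0215
finger_force: 15.0
```

>>> jog_arm:
  steps: "0 0 0.15 0 0 0;0 0 0.1 0 0 0;0 0 0.08 0 0 0;0 0 0.04 0 0 0;0 0 0 0 0 0;0 0 0 0 0 0"

```text
time_s: 22.58
tool_pos: [0.5713, -0.1086, 0.104]
orientation: [[1.0, 0.0, 0.001], [0.0, -1.0, -0.0], [0.001, 0.0, -1.0]]
ft_force: [-0.5, 1.0, 10.9]
width: 0.0219
finger_force: 15.0
```

>>> jog_arm:
  steps: "0 0 0 0 0 0;0 0 0 0 0 0;0 0 -0.3 0 0 0;0 0 -0.7 0 0 0;0 0 -1 0 0 0;0 0 -1 0 0 0;0 0 -1 0 0 0;0 0 -1 0 0 0;0 0 0 0 0 0"
  grip: 0

```text
time_s: 23.7
tool_pos: [0.5718, -0.1087, 0.3072]
orientation: [[1.0, 0.0, 0.006], [0.0, -1.0, -0.001], [0.006, 0.001, -1.0]]
ft_force: [0.4, 0.1, -1.0]
width: 0.0456
finger_force: 0.0
```

>>> jog_arm:
  steps: "-0.155 -0.82 0 0 0 0;-0.155 -0.82 0 0 0 0;-0.155 -0.82 0 0 0 0;-0.155 -0.82 0 0 0 0;-0.155 -0.82 0 0 0 0;0 0 0 0 0 -1;0 0 0 0 0 -1;0 0 0 0 0 -1;0 0 0 0 0 -1;0 0 0 0 0 0;0 0 0 0 0 0"

```text
time_s: 25.08
tool_pos: [0.5392, 0.0556, 0.3029]
orientation: [[0.94, 0.34, -0.0], [0.34, -0.94, -0.0], [-0.0, -0.0, -1.0]]
ft_force: [0.1, -0.6, 0.4]
width: 0.0455
finger_force: 0.0
```

```bash
python3 seat.py; python3 w.py w3 lighter; python3 - <<'E'
from h import *
c=dict(np.load('last_w3.npz')); P,v,u=cloud(c)
for z,n in [(.19,'lighter'),(.09,'block')]:
    m=(abs(P[:,2]-z)<.004)&(np.linalg.norm(P[:,:2]-(.54,.0555),axis=1)<.06)
    if m.sum()>5: print(n,cv2.minAreaRect((P[m][:,:2]*1000).astype(np.float32)),m.sum(),P[m].mean(0))
E
```

```text
scene tall 210 top z [0.1961 0.1972 0.2037] top xy [ 0.5986 -0.3014] mid [ 0.6034 -0.3     0.1638]
scene low 178 top z [0.1574 0.1592 0.1611] top xy [ 0.5732 -0.1064] mid [ 0.5788 -0.1067  0.1248]
scene stub 51 top z [0.0738 0.0752 0.0759] top xy [0.5109 0.3262] mid [0.5133 0.3249 0.0632]
side low 153 top z [0.1545 0.156  0.1587] top xy [ 0.5717 -0.1035] mid [ 0.5698 -0.0994  0.1192]
side stub 101 top z [0.0699 0.0706 0.072 ] top xy [0.5064 0.3312] mid [0.5037 0.3341 0.0621]
25.175 [  3.4218   1.4839 113.9727  -0.0004  64.5568  73.4882] [0.5393 0.0556 0.303 ] [ 0.9401  0.3409 -0.0002  0.3409 -0.9401 -0.     -0.0002 -0.0001 -1.    ]
cam [0.614  0.0818 0.4746] [ 0.3415  0.9027  0.2617 -0.9399  0.3284  0.0937 -0.0014 -0.278   0.9606] 317.91215363196665
lighter 0.65 [176. 255.] 724 lo [0.524  0.0463 0.0908] hi [0.5557 0.065  0.1919]
  tip lighter 0.88 [150.7 258.3]
lighter ((540.6040649414062, 55.01348876953125), (23.76323890686035, 15.030855178833008), 20.30878448486328) 418 [0.54109776 0.05509344 0.19045387]
block ((539.9774169921875, 54.770843505859375), (64.49129486083984, 64.0256118774414), 18.79877471923828) 2136 [0.54366472 0.05650871 0.09089888]
```

Both candles are seated, with tops at about 0.195 and 0.157 m. Now I'll grasp the lighter.

>>> jog_arm:
  steps: "0.02 0.02 0.8 0 0 0;0 0 0.8 0 0 0;0 0 0.8 0 0 0;0 0 0.8 0 0 0;0 0 0.8 0 0 0;0 0 0 0 0 0;0 0 0 0 0 0;0 0 0 0 0 0"

```text
time_s: 26.32
tool_pos: [0.5414, 0.0552, 0.1446]
orientation: [[0.94, 0.342, 0.002], [0.342, -0.94, 0.0], [0.002, 0.001, -1.0]]
ft_force: [-0.5, 0.4, 0.5]
width: 0.0454
finger_force: 0.0
```

>>> jog_arm:
  steps: "0 0 0 0 0 0;0 0 0 0 0 0;0 0 0 0 0 0;0 0 0 0 0 0;0 0 0 0 0 0"
  grip: 1
  newtons: 30

```text
time_s: 26.95
tool_pos: [0.5405, 0.0551, 0.1432]
orientation: [[0.94, 0.342, 0.0], [0.342, -0.94, 0.0], [0.0, -0.0, -1.0]]
ft_force: [-0.5, 0.6, 3.0]
width: 0.0159
finger_force: 30.0
```

>>> jog_arm:
  steps: "0 0 -0.4 0 0 0;0 0 -0.8 0 0 0;0 0 -0.9 0 0 0;0 0 -0.9 0 0 0;0 0 -0.9 0 0 0;0 0 -0.9 0 0 0;0 0 -0.9 0 0 0;0 0 -0.9 0 0 0;0 0 0 0 0 0;0 0 0 0 0 0"

```text
time_s: 28.2
tool_pos: [0.54, 0.0551, 0.407]
orientation: [[0.94, 0.342, -0.0], [0.342, -0.94, -0.0], [-0.0, -0.0, -1.0]]
ft_force: [0.1, 0.3, -1.1]
width: 0.0161
finger_force: 30.0
```

```bash
python3 - <<'E'
from h import *
np.set_printoptions(precision=4,suppress=True)
s,p,R=pose(); print(p,s['qpos'],s['width'])
w=np.array([.595,-.303,.202])
for n in ['scene','side']:
    c=cam(n)
    for q in ['lighter_tip']:
        for d in tip_of(c,q)[:2]: print(n,d['score'],d['at'],'expected',proj(c,p+R[:,2]*.1332))
    cv2.imwrite(f'pics/l_{n}.png',c['img'][:,:,::-1])
    P,v,u=cloud(c); m=(np.linalg.norm(P[:,:2]-p[:2],axis=1)<.03)&(P[:,2]<p[2]-.01)&(P[:,2]>.15)
    print(' pts',m.sum(),'low',P[m][:,2].min()); t=P[m]; t=t[t[:,2]<p[2]-.06]; print(t.mean(0))
E
```

```text
[0.54   0.0551 0.407 ] [  3.3651  -3.2884 107.8852  -0.002   75.4142  73.359 ] 0.016084887357057116
scene 0.66 [136.4, 235.0] expected (np.float64(136.86125417232037), np.float64(232.06252306765685))
 pts 199 low 0.2759445937129179
[0.5431 0.0559 0.3122]
side 0.74 [147.7, 283.1] expected (np.float64(147.7681107793506), np.float64(285.1793979679634))
 pts 291 low 0.27270133333889424
[0.5392 0.0594 0.3103]
```

>>> jog_arm:
  steps: "0 0.985 0 0 0 0;0 0.985 0 0 0 0;0 0.985 0 0 0 0;0 0.985 0 0 0 0;0 0.985 0 0 0 0;0 0.985 0 0 0 0;0 0.985 0 0 0 0;0 0.985 0 0 0 0;0 0.985 0 0 0 0;0 0.985 0 0 0 0;0 0.985 0 0 0 0;0 0 0 0 0 0"

```text
time_s: 29.9
tool_pos: [0.6888, -0.3542, 0.4053]
orientation: [[0.94, 0.34, -0.002], [0.34, -0.94, 0.001], [-0.001, -0.001, -1.0]]
ft_force: [-0.1, 0.1, -0.3]
width: 0.016
finger_force: 30.0
```

>>> jog_arm:
  steps: "0 0 0 0 0 0.94;0 0 0 0 0 0.94;0 0 0 0 0 0.94;0 0 0 0 0 0.94;0 0 0 0 0 0.94;0 0 0 0 0 0.94;0 0 0 0 0 0.94;0 0 0 0 0 0.94;0 0 0 0 0 0.94;0 0 0 0 0 0.94;0 0 0 0 0 0"

```text
time_s: 31.28
tool_pos: [0.6886, -0.3514, 0.4067]
orientation: [[0.891, -0.453, -0.001], [-0.453, -0.891, 0.0], [-0.001, -0.0, -1.0]]
ft_force: [0.5, -0.0, -1.0]
width: 0.016
finger_force: 30.0
```

>>> jog_arm:
  steps: "0 0 0 0 -1 0;0 0 0 0 -1 0;0 0 0 0 -1 0;0 0 0 0 -1 0;0 0 0 0 0 0;0 0 0 0 0 0"

```text
time_s: 32.02
tool_pos: [0.6887, -0.3519, 0.4071]
orientation: [[0.838, -0.453, -0.303], [-0.426, -0.892, 0.154], [-0.34, -0.0, -0.94]]
ft_force: [0.0, 0.6, -0.5]
width: 0.0157
finger_force: 30.0
```

```bash
python3 -c "
from h import *
s,p,R=pose();print(s['time_s'],p,R,s['qpos'],p+R[:,2]*.1332)"
```

```text
32.025 [ 0.68874867 -0.35191414  0.40708798] [[ 8.38315392e-01 -4.53010725e-01 -3.03329173e-01]
 [-4.25872933e-01 -8.91505020e-01  1.54437832e-01]
 [-3.40381475e-01 -2.87927048e-04 -9.40287386e-01]] [-28.5996116   29.9164495   69.11708761  -0.56037492 100.85877759
  88.32544751] [ 0.64834522 -0.33134303  0.2818417 ]
```

Tilting towards the robot works well within the joint ranges. I'll do the remaining 25°.

>>> jog_arm:
  steps: "0 0 0 0 -1 0;0 0 0 0 -1 0;0 0 0 0 -1 0;0 0 0 0 -1 0;0 0 0 0 -1 0;0 0 0 0 0 0;0 0 0 0 0 0"

```text
time_s: 32.9
tool_pos: [0.6887, -0.352, 0.4078]
orientation: [[0.632, -0.454, -0.628], [-0.322, -0.891, 0.32], [-0.705, -0.0, -0.71]]
ft_force: [0.2, -0.2, 0.2]
width: 0.0158
finger_force: 30.0
```

```bash
cat > fin.py <<'E'
from h import *
np.set_printoptions(precision=4,suppress=True)
s,p,R=pose(); L=.1332; tip=p+R[:,2]*L
print(s['time_s'],p,s['qpos'],'tip',tip,'zt',R[:,2],'elev',np.degrees(np.arcsin(-R[2,2])))
est=[]
for n in ['scene','side']:
    c=cam(n)
    for d in tip_of(c,'lighter_tip')[:2]: print(n,'tip',round(d['score'],2),np.round(d['at'],1),'expected',np.round(proj(c,tip),1))
    for d in tip_of(c,'candle_a_wick')[:6]:
        q=at_z(c,*d['at'],.202)
        if np.linalg.norm(q[:2]-(.595,-.303))<.03: print(n,'wick',round(d['score'],2),np.round(d['at'],1),q)
    print(n,'wick exp',np.round(proj(c,[.595,-.303,.202]),1))
    v,u=map(int,proj(c,[.595,-.303,.22])); r=60
    cv2.imwrite(f'pics/fin_{n}_{int(s["time_s"]*100)}.png',cv2.resize(c['img'][max(v-r,0):v+r,u-r:u+r,::-1],(480,480),interpolation=cv2.INTER_CUBIC))
w=np.array([.595,-.303,.202]); zt=R[:,2]
goal=w-.022*zt-zt*L; d=R.T@(goal-p); print('move tool',d,'/0.04',d/.04,'dist now',np.linalg.norm(tip-w))
E
python3 fin.py
```

```text
32.9 [ 0.6887 -0.352   0.4078] [-28.4445  42.3024  55.882   -1.2771 126.6031  88.1923] tip [ 0.6051 -0.3094  0.3133] zt [-0.6279  0.3198 -0.7095] elev 45.19646953535208
scene tip 0.64 [164.6  94.2] expected [164.   93.7]
scene wick exp [194.  108.3]
side tip 0.84 [ 70.1 288. ] expected [ 72.7 287.1]
side tip 0.27 [142.  287.7] expected [ 72.7 287.1]
side wick exp [105.5 288.9]
move tool [ 0.07   -0.0012  0.0654] /0.04 [ 1.7503 -0.029   1.6341] dist now 0.11195987290038938
```

>>> jog_arm:
  steps: "0.35 0 0.33 0 0 0;0.35 0 0.33 0 0 0;0.35 0 0.33 0 0 0;0.35 -0.03 0.33 0 0 0;0.15 0 0.1 0 0 0;0 0 0 0 0 0;0 0 0 0 0 0;0 0 0 0 0 0"

```text
time_s: 34.2
tool_pos: [0.6928, -0.3528, 0.324]
orientation: [[0.631, -0.454, -0.629], [-0.321, -0.891, 0.321], [-0.706, 0.0, -0.708]]
ft_force: [0.3, -0.3, -0.6]
width: 0.0154
finger_force: 30.0
```

```bash
python3 fin.py; ls pics
```

```text
34.2 [ 0.6928 -0.3528  0.324 ] [-28.3706  45.4268  58.9864  -1.1311 120.5031  88.4545] tip [ 0.6089 -0.3101  0.2297] zt [-0.6293  0.3205 -0.708 ] elev 45.07054405942921
scene tip 0.29 [214.  188.4] expected [190.2 102.7]
scene wick 0.53 [192.3 110. ] [ 0.5894 -0.2985  0.202 ]
scene wick exp [194.  108.3]
side tip 0.51 [ 98.  285.9] expected [ 96.6 285.4]
side tip 0.42 [106.2 290.5] expected [ 96.6 285.4]
side wick exp [105.5 288.9]
move tool [ 0.0085 -0.      0.0086] /0.04 [ 0.2116 -0.0008  0.2159] dist now 0.03178444087009007
fin_scene_3290.png
fin_scene_3420.png
fin_side_3290.png
fin_side_3420.png
h1_scene.png
h1_side.png
h2_scene.png
h2_side.png
l_scene.png
l_side.png
scene.png
side.png
w1.png
w2.png
w2c.png
w3.png
```

>>> jog_arm:
  steps: "0.1 0 0.1 0 0 0;0.11 0 0.11 0 0 0;0 0 0 0 0 0;0 0 0 0 0 0;0 0 0 0 0 0;0 0 0 0 0 0"

```text
time_s: 35.25
tool_pos: [0.6926, -0.3527, 0.3114]
orientation: [[0.63, -0.454, -0.63], [-0.321, -0.891, 0.321], [-0.707, -0.0, -0.707]]
ft_force: [-0.2, -0.5, -0.6]
width: 0.016
finger_force: 30.0
```

```bash
python3 fin.py; cd pics; python3 -c "
import cv2,glob,numpy as np
f=[sorted(glob.glob(g))[-1] for g in ('fin_scene_*','fin_side_*')]
cv2.imwrite('final.png',cv2.resize(np.hstack([cv2.imread(x) for x in f]),(800,400)))"
```

```text
35.25 [ 0.6926 -0.3527  0.3114] [-28.3703  45.9081  59.4483  -1.1203 119.6185  88.4709] tip [ 0.6087 -0.31    0.2172] zt [-0.6299  0.3209 -0.7073] elev 45.01203530583035
scene tip 0.43 [195.9 106. ] expected [193.7 104.1]
scene wick exp [194.  108.3]
side tip 0.63 [ 96.9 284.3] expected [100.  285.4]
side wick exp [105.5 288.9]
move tool [-0.0001 -0.     -0.0004] /0.04 [-0.003  -0.0005 -0.0092] dist now 0.021630762028473645
```

View pics/final.png

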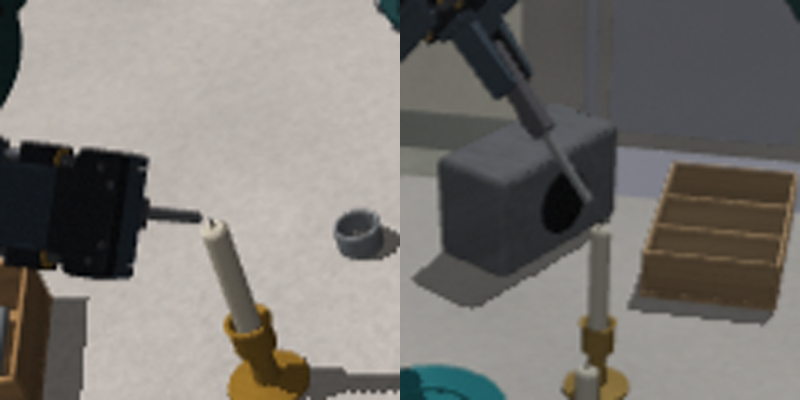

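The picture shows the nozzle tip just beside and above the wick: tip (200,217) and wick (212,222) in the left half, tip (590,202) and wick (600,230) in the right half. There is a clear gap, the slant is 45°, and the candle is upright and seated. Handing in.

```bash
python3 -c "
from cell import manip
print(manip.job_done())"
```

```text
the job is handed in; nothing more can be done
None
```

The job is handed in: both long candles are seated in the candlesticks, and the arm is holding the lighter at 45° with its tip about 2 cm from the wick of the tall stick's candle, touching neither candle, finished at about 35 s of the allowed 72.

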